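# Shift the air-sampling unit to line three and start its pump

### The arm

A 6-joint arm with a two-finger parallel gripper is mounted at the origin on a cart in front of the work surface, level with it; the furniture and walls round the work are solid. World frame = base frame: x ahead of the robot, y to its left, z up, the work surface at z = 0. Lengths are in mm, angles in rad, forces in N, time in s.
With the tool pointing down it reaches from about 350 to 775 mm from the base axis. Payload 7.3 kg.
Tool frame: the origin (TCP) lies at the very end of the fingers, on their centre line; the grasp point (between the pads) lies bot.grip_point_offset behind it (bot.grip_point_offset is the distance from the TCP to the grasp point, in mm); z points along the fingers, y is the line along which they close (so a half turn about z gives the same grasp; the last joint's range is limited). The gripper opens to 92 mm and grips with 3 to 60 N. Pads are 19 mm wide; open, the fingers measure 130 mm over their backs; the gripper's body (75 mm by 190 mm) begins 47 mm behind the grasp point.
Start: joints at [-0.146, 0.342, 1.524, -0, 1.275, -0.146], TCP at [525.019, 0.019, 226.741] pointing down, gripper open.
Joint ranges: [-2.53, 2.53], [-0.77, 2.02], [0.04, 2.7], [-1, 4.14], [0.28, 2.66], [-3.11, 3.11]. Speed limits (rad/s): [2.57, 2.57, 3.14, 3.14, 3.14, 3.14].

### API

Orientations are given as [roll, pitch, yaw] about the fixed x, y, z axes, in that order (R = Rz(yaw) Ry(pitch) Rx(roll)).
In Python, from plant import bot gives the robot as it stands. The module is installed in compiled form; this text tells all that it offers.
- The arm moves only by the tool carry_out, never from a script. Its argument "plan" is a list of rows, each an object of numbers: "tx", "ty", "tz": the shift along the world's x, y, z in mm; "rx", "ry", "rz": the turn, a rotation vector about the world's x, y, z in rad. A call has 1 to 12 rows; each row shifts and turns the commanded pose from where the row before left it; what a row does not reach is not made up. A row lasts 1/10 s, in which the tool goes at most 50 mm and 8.59 degrees, less where a joint would pass 70% of its speed; a pose out of reach is approached as far as the arm can. A call with a gripper value outside its range is refused whole. "gripper" is the closure, from 0 (fully open) to 1 (shut), set as the call begins (left out, the last holds). The fingers move at their own pace and stop on an object; the grip force is fixed at half the most. Time passes only in rows, so rows that do not move let the fingers close. It gives the time, the measured TCP pose, the force, the opening and the grip force at its end, in the units of the state.
- bot.get_obs(): the state, without advancing time (a new reading comes with each control period).
- bot.capture(name): name is "scene" or "side" or "wrist"; returns the picture (400x640x3 uint8, red, green, blue); there is no depth.
- bot.camera_model(name): a dict with "camera_matrix" (3x3 intrinsics, pixels), "R" (3x3) and "t" (3): a world point X has camera coordinates R X + t. Camera axes: x right, y down, z forward; pixel columns grow to the right and rows downward; lengths in mm; the calibration is good to about 2 mm. A picture is of the moment at which its call begins: read the wrist's pose just before it. camera_model takes no time and is no camera call; for the wrist camera it gives the pose at the moment of the call.
- bot.close_job(): hands the job in; it is judged then, once.
The state is a dict: "time": time; "joint_positions": joint angles; "dq": joint speeds; "tau": joint torques, N m; "tool_pos": TCP position; "tcp_rot": TCP orientation; "contact_force": force on the tool from outside, world axes, zero at the start; "moment": the same for the moment, N m; "grip_width": finger opening in mm; "finger_force": force on a finger pad.
Only numpy, scipy, OpenCV 4.12 (cv2) and the standard library are available. Lean on these libraries where they do the work, as an engineer would, in place of code of your own. Each camera call takes 0.05 s, during which the arm holds its last target. There are 200 camera calls.

### The job

Put the air-sampling unit on its third line: with the fingertips only, never gripping the knob, push the red-knobbed lever across the gate to the third slot (the right-hand, blue-marked one) without opening any other slot on the way, then push it forward, away from you, until it is fully home. Then press the green start button right down and let it go. Push gently, and leave the bottle, the rotameter and the filter cassette standing where they are.

Things in the scene. Friction and masses are not known exactly. Their poses are not given: they have to be found in the camera images.
- unit: Air-sampling unit: fixed white steel box 180 x 220 x 88 mm (x, y, z), a steel gate plate round the lever in its top; behind it a manifold block with three fittings (36 mm more in x, up to 116 mm high). Origin: centre of its underside on the worktop. x = forward, from its blue-striped front to the manifold; y = to its left; z up. Turned up to 0.3 rad on the worktop.
- gate_centre (a point): Middle of the gate, on the plate's upper face, 90 mm above the worktop; axes as the unit's. A channel runs along y through it; from it slots run 36 mm forward and back at y = +29, 0, -29 mm; all are 14 mm wide. Forward slots, left to right: first (dark grey mark), second (yellow), third (blue, y = -29 mm). Nothing beside lever and button stands over 10 mm above the plate within 90 mm.
- selector_knob: Red ball knob, 36 mm across, on the lever's 9 mm steel stem. Origin: its centre, 140 mm from the pivot, which lies 70 mm below gate_centre. With a = lever_across, f = lever_forward, its centre from gate_centre is x = 140 sin f, y = -140 cos f sin a, z = 140 cos f cos a - 70 (mm): over the worktop 160 mm upright, 149 mm at the channel's ends, 139 mm home.
- knob_home (a point): Where the knob's centre is when the lever is home in the third forward slot: 52 mm forward and 51 mm right of gate_centre, 139 mm above the worktop; fixed to the unit.
- lever_across (a joint): Sideways lean of the lever in rad, positive to the unit's right (-y): -0.41 in line with the first slot, 0 the second, +0.41 the third; stops at -0.43 and +0.43. It can enter the third slot from about 0.37 up. It starts in the channel, between first and second slot. It stays where it is left; about 2 N at the knob moves it.
- lever_forward (a joint): Forward lean of the lever in rad: 0 in the cross channel (free play 0.04 either way), +0.38 at the end of a forward slot (its stop), -0.38 at the end of a rear slot. Fully home: above 0.33. It stays where it is left; about 2 N at the knob moves it.
- start_button_top (a point): Centre of the top face of the green start button, 28 mm across, on the left front of the unit's top, at (-56, 79, 109) mm in the unit's frame. It stands 10 mm proud of a black ring 44 mm across.
- start_button (a joint): Travel of the start button in m: 0 up, 0.006 fully down; a spring of 5 N at full travel brings it back up.
- bottle: Loose reagent bottle with a blue cap, 60 mm across, 125 mm tall, standing some 60 mm off the unit's left side; not to be disturbed. Origin: centre of its underside, z up.
- rotameter: Loose clear acrylic rotameter on a foot, 61 x 54 mm, 126 mm tall, standing off the unit's right side; not to be disturbed. Origin: centre of its underside, z up.
- cassette: Loose clear filter cassette with a blue band and red plug, 40 mm across, 38 mm tall, standing off the unit's right front corner; not to be disturbed. Origin: centre of its underside, z up.

How it is judged:
By the outcome, as a careful person would: the job done as asked, in the order asked, and still so for the second after the job is handed in, with the robot touching nothing.
It also fails if it takes over 45 s, if anything falls off the work surface, if the arm or the gripper's body presses on something with over 40 N, if the wrist force passes 120 N, or if a joint passes its speed limit or range.

## Working session

There is one attempt and no reset: what is moved stays moved. The work goes in short steps, Python scripts to look and compute and a tool call to move; the robot and the scene stay as the last step left them, time stands still between calls to the robot, and variables do not carry over. Pictures are saved under pics/ and viewed, at most 10 in all, crops included, and the job is handed in when it is done.

Besides the shell and the picture viewer there is one more tool, called after "Emit:" by a JSON object that holds its "api" and its "payload", one argument or row to a line. carry_out: Moves the arm, as the interface text tells. Its arguments: {"type":"object","properties":{"plan":{"type":"array"},"gripper":{"type":"number"}},"required":["plan"]}

```bash
mkdir -p pics; python3 - <<'E'
from plant import bot
import cv2
for n in ("scene","wrist"):
    m=bot.camera_model(n); im=bot.capture(n)
    cv2.imwrite(f"pics/{n}0.png",im[:,:,::-1])
    print(n,m)
print(bot.get_obs(),bot.grip_point_offset)
E
```

```text
scene {'camera_matrix': array([[424.0435683 ,   0.        , 313.55766626],
       [  0.        , 424.0435683 , 196.14139962],
       [  0.        ,   0.        ,   1.        ]]), 'R': array([[ 0.549491  , -0.83536502,  0.01499739],
       [-0.57326277, -0.39002081, -0.7205925 ],
       [ 0.60780707,  0.38736165, -0.6931966 ]]), 't': array([-265.55279002,  412.40857844,  587.64974098])}
wrist {'camera_matrix': array([[293.90698557,   0.        , 323.92298634],
       [  0.        , 293.90698557, 201.36234891],
       [  0.        ,   0.        ,   1.        ]]), 'R': array([[ 9.99997962e-01, -8.08406163e-04, -1.84988316e-03],
       [-2.68727247e-04, -9.61472656e-01,  2.74900454e-01],
       [-2.00084330e-03, -2.74899397e-01, -9.61470914e-01]]), 't': array([-524.80243662,  -34.80975614,  390.77479915])}
{'time': 0.1, 'joint_positions': array([-1.45997217e-01,  3.42634590e-01,  1.52491086e+00,  2.38844447e-05,
        1.27540712e+00, -1.46003755e-01]), 'dq': array([-6.71303202e-05, -8.06017172e-04, -8.70171134e-04,  4.85751977e-04,
       -8.43928998e-04, -1.10702655e-03]), 'tau': array([ 1.49919495e-03, -4.32001984e+01, -2.44694173e+01,  7.19219679e-02,
        5.25739230e-02, -9.79429342e-05]), 'tool_pos': array([5.24640285e+02, 8.39596351e-02, 2.26127754e+02]), 'tcp_rot': array([-3.14025052e+00, -2.20446379e-04,  1.57079575e+00]), 'contact_force': array([-0.25873515,  0.09900168, -0.05902599]), 'moment': array([-0.01468912,  0.03844054,  0.04099987]), 'finger_force': 0.0, 'grip_width': 91.34503145774744} 18.8
```

View pics/scene0.png

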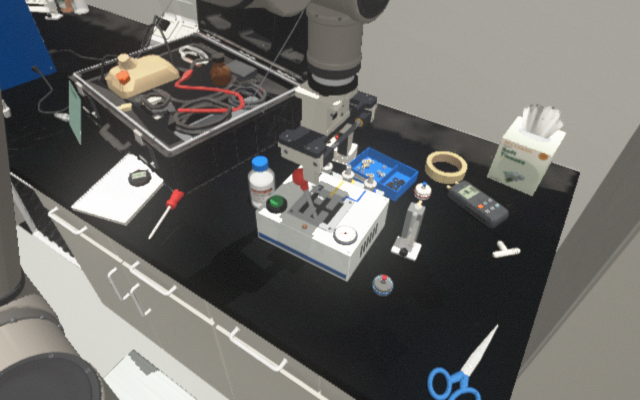

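View pics/wrist0.png

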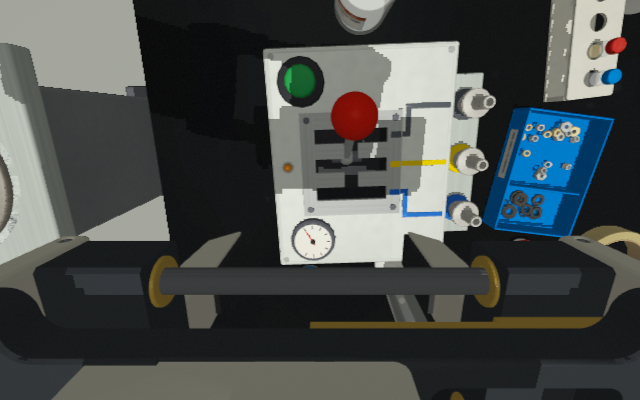

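The wrist view shows the unit: top corners near (264,46), (458,41) and (281,264), button at (299,81), knob at (355,116), slots at rows of about 135, 163 and 193. I'll zoom in and back-project.

```bash
cat > h.py <<'E'
import numpy as np
def bp(m,u,v,z):
    K,R,t=m["camera_matrix"],m["R"],m["t"]
    d=R.T@np.linalg.solve(K,[u,v,1.]); c=-R.T@t
    return c+d*(z-c[2])/d[2]
def proj(m,X):
    p=m["camera_matrix"]@(m["R"]@np.asarray(X,float)+m["t"]); return p[:2]/p[2]
E
python3 - <<'E'
from plant import bot
import cv2,numpy as np
from h import *
from scipy.optimize import least_squares
m=bot.camera_model("wrist")
P=[(-90,110,88),(90,110,88),(-90,-110,88),(-56,79,109)]; U=[(264,46),(458,41),(281,264),(299,81)]
def w(q,p): c,s=np.cos(q[2]),np.sin(q[2]); return [q[0]+c*p[0]-s*p[1],q[1]+s*p[0]+c*p[1],p[2]]
r=least_squares(lambda q:np.concatenate([proj(m,w(q,p))-u for p,u in zip(P,U)]),[540,80,0])
print(r.x,r.fun)
print("knob",bp(m,355,116,157))
for u in [(300,114),(395,108),(307,215),(399,207)]:print(bp(m,*u,90))
im=cv2.imread("pics/wrist0.png")[30:270,250:490]
cv2.imwrite("pics/crop.png",cv2.resize(im,(600,600),interpolation=cv2.INTER_CUBIC))
E
```

```text
[5.62199559e+02 2.76837740e+01 3.11351257e-02] [-1.79168485  1.50911607  2.30694201 -0.58074643 -1.15845017  0.87172819
  0.39243357 -1.0929544 ]
knob [548.29098079  74.45452158 157.        ]
[502.12156453  76.61495626  90.        ]
[592.95041113  82.03053625  90.        ]
[507.14301837 -25.61640404  90.        ]
[603.62519324 -16.81010662  90.        ]
```

View pics/crop.png

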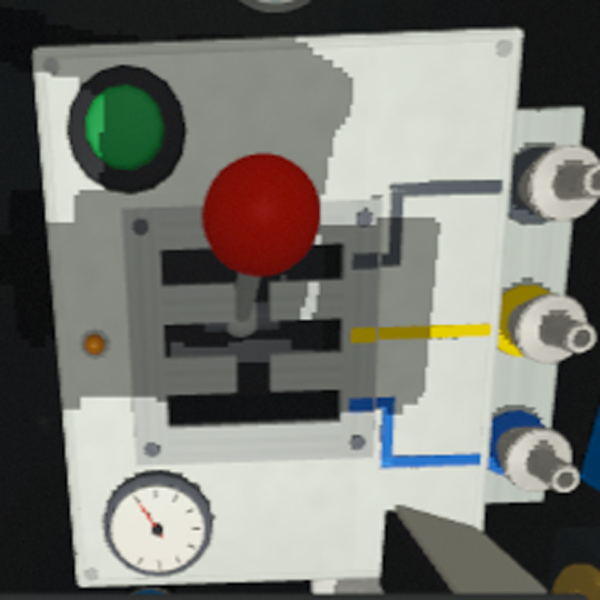

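```bash
python3 - <<'E'
from plant import bot
import cv2,numpy as np
from h import *
m=bot.camera_model("wrist")
for n,u in dict(s1=(350.8,136),s2=(351.2,165.2),s3=(351.6,193.2)).items(): print(n,bp(m,*u,90))
for c in [(140,227),(364,216),(152,449),(357,442)]: print(bp(m,250+c[0]/2.5,30+c[1]/2.5,91))
print("btn",bp(m,299.2,80.8,109))
for c in [(35,48),(521,30),(78,586)]: print(bp(m,250+c[0]/2.5,30+c[1]/2.5,88))
im=bot.capture("scene"); cv2.imwrite("pics/s1.png",cv2.resize(im[140:300,240:450,::-1],(788,600),interpolation=cv2.INTER_CUBIC))
E
```

```text
s1 [551.39828052  55.92131191  90.        ]
s2 [552.49966873  27.18961676  90.        ]
s3 [553.63107344  -1.88205996  90.        ]
[507.83358919  70.32352646  91.        ]
[593.80052588  74.32347827  91.        ]
[511.28261586 -19.32295073  91.        ]
[596.87950689 -16.28315854  91.        ]
btn [503.58232333 104.17784084 109.        ]
[470.37490285 133.42902054  88.        ]
[647.16589335 139.14415315  88.        ]
[477.21077833 -84.47999121  88.        ]
```

View pics/s1.png

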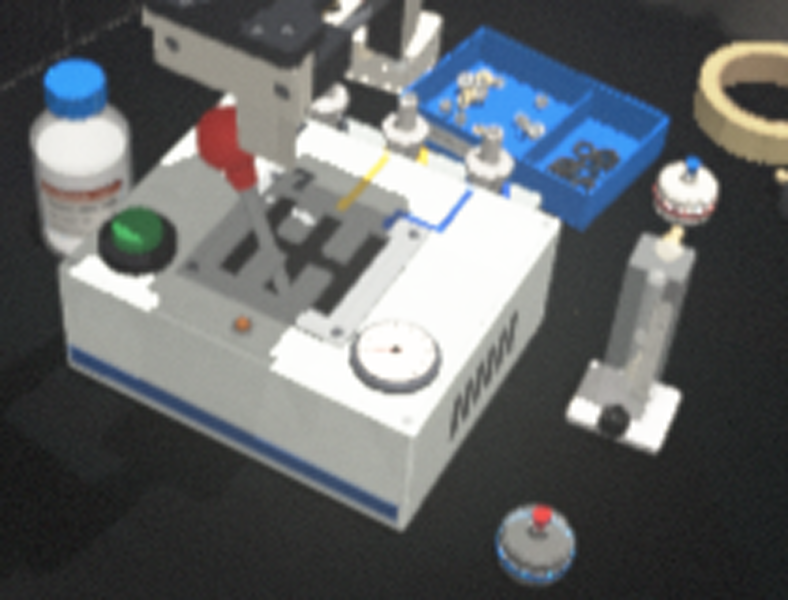

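The crop and scene view agree: gate centre is about (552.5, 27.2), yaw about 0.037. The knob is at about (548, 74), in the channel between the first and second slots. The bottle is well to the left. I'll close the fingers and move beside the knob on its left.

Emit:
{"api": "carry_out", "payload": {
  "plan": [
    {"tx": 5,"ty": 24,"rz": 0.037},
    {"tx": 5,"ty": 24},
    {"tx": 5,"ty": 24},
    {"tx": 5,"ty": 24},
    {"tx": 4,"ty": 24},
    {},
    {},
    {},
    {}
  ],
  "gripper": 1
}}

```text
invalid input at $.plan[0]: expected keys tx, ty, tz, rx, ry, rz
```

```bash
python3 - <<'E'
from plant import bot
import cv2,numpy as np
from h import *
m=bot.camera_model("wrist"); im=bot.capture("wrist"); o=bot.get_obs(); print(o["tool_pos"],o["tcp_rot"],o["grip_width"])
cv2.imwrite("pics/w2.png",im[:,:,::-1])
b=im.astype(int); k=(b[...,0]>90)&(b[...,1]<40)&(b[...,2]<40)
n,l,s,c=cv2.connectedComponentsWithStats(k.astype('uint8')); i=1+s[1:,4].argmax(); print(s[i],c[i],bp(m,*c[i],152))
print(m)
E
```

```text
[5.24783370e+02 5.40869518e-02 2.26321860e+02] [-3.14074244e+00 -1.40445589e-04  1.57075445e+00] 91.69417911420908
[ 331   92   46   49 1759] [353.85787379 115.51677089] [548.00255446  74.81690163 152.        ]
{'camera_matrix': array([[293.90698557,   0.        , 323.92298634],
       [  0.        , 293.90698557, 201.36234891],
       [  0.        ,   0.        ,   1.        ]]), 'R': array([[ 9.99998574e-01, -8.09256862e-04, -1.48242473e-03],
       [-3.70473087e-04, -9.61458185e-01,  2.74950942e-01],
       [-1.64779532e-03, -2.74950001e-01, -9.61457114e-01]]), 't': array([-524.99121528,  -34.82476163,  390.73107429])}
```

View pics/w2.png

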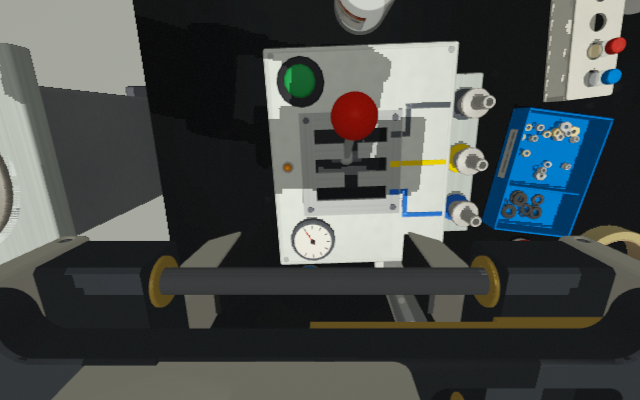

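The call was refused because every key is needed, so the picture shows the same view as before. The knob is at (354,115.5), or world (548, 74.8).

Emit:
{"api": "carry_out", "payload": {
  "plan": [
    {"tx": 5,"ty": 24,"tz": 0,"rx": 0,"ry": 0,"rz": 0.037},
    {"tx": 5,"ty": 24,"tz": 0,"rx": 0,"ry": 0,"rz": 0},
    {"tx": 5,"ty": 24,"tz": 0,"rx": 0,"ry": 0,"rz": 0},
    {"tx": 5,"ty": 24,"tz": 0,"rx": 0,"ry": 0,"rz": 0},
    {"tx": 4,"ty": 24,"tz": 0,"rx": 0,"ry": 0,"rz": 0},
    {"tx": 0,"ty": 0,"tz": 0,"rx": 0,"ry": 0,"rz": 0},
    {"tx": 0,"ty": 0,"tz": 0,"rx": 0,"ry": 0,"rz": 0},
    {"tx": 0,"ty": 0,"tz": 0,"rx": 0,"ry": 0,"rz": 0},
    {"tx": 0,"ty": 0,"tz": 0,"rx": 0,"ry": 0,"rz": 0},
    {"tx": 0,"ty": 0,"tz": 0,"rx": 0,"ry": 0,"rz": 0}
  ],
  "gripper": 1
}}

```text
time: 1.2
tool_pos: [549.0, 119.3, 226.8]
tcp_rot: [3.141, 0.0, 1.607]
contact_force: [0.1, -0.2, 0.1]
grip_width: 16.1
finger_force: 0.0
```

```bash
python3 - <<'E'
from plant import bot
import cv2,numpy as np
im=bot.capture("side"); o=bot.get_obs(); print(o["time"],o["tool_pos"],o["tcp_rot"],o["grip_width"],o["contact_force"])
cv2.imwrite("pics/side2.png",im[:,:,::-1])
E
```

```text
1.25 [549.04541518 119.36554678 226.83478023] [3.14141454e+00 6.98780164e-05 1.60680254e+00] 12.340316735166434 [-1.34758241 -0.6443562   0.40414094]
```

View pics/side2.png

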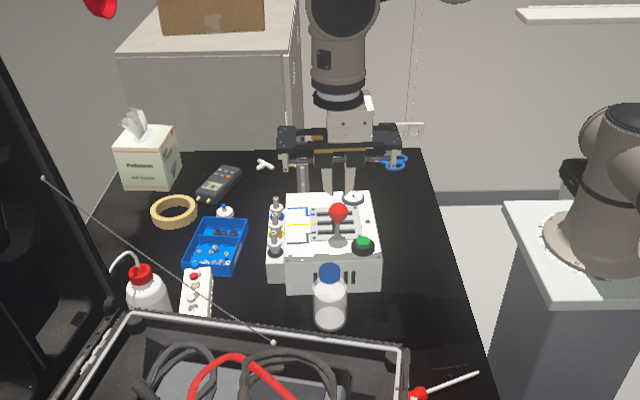

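The side view shows the closing fingers above the knob's left (bottle) side, with the bottle clear. Now I descend.

Emit:
{"api": "carry_out", "payload": {
  "plan": [
    {"tx": 0,"ty": 0,"tz": -30,"rx": 0,"ry": 0,"rz": 0},
    {"tx": 0,"ty": 0,"tz": -30,"rx": 0,"ry": 0,"rz": 0},
    {"tx": 0,"ty": 0,"tz": -28,"rx": 0,"ry": 0,"rz": 0},
    {"tx": 0,"ty": -8,"tz": 0,"rx": 0,"ry": 0,"rz": 0},
    {"tx": 0,"ty": 0,"tz": 0,"rx": 0,"ry": 0,"rz": 0},
    {"tx": 0,"ty": 0,"tz": 0,"rx": 0,"ry": 0,"rz": 0}
  ]
}}

```text
time: 1.85
tool_pos: [550.2, 111.6, 140.5]
tcp_rot: [3.138, -0.0, 1.607]
contact_force: [-0.3, -0.3, 0.0]
grip_width: 0.6
finger_force: 0.0
```

Emit:
{"api": "carry_out", "payload": {
  "plan": [
    {"tx": 0,"ty": -5,"tz": 0,"rx": 0,"ry": 0,"rz": 0},
    {"tx": 0,"ty": -5,"tz": 0,"rx": 0,"ry": 0,"rz": 0},
    {"tx": 0,"ty": -5,"tz": 0,"rx": 0,"ry": 0,"rz": 0},
    {"tx": 0,"ty": -5,"tz": 0,"rx": 0,"ry": 0,"rz": 0},
    {"tx": 1,"ty": -5,"tz": 0,"rx": 0,"ry": 0,"rz": 0},
    {"tx": 0,"ty": -5,"tz": 0,"rx": 0,"ry": 0,"rz": 0},
    {"tx": 0,"ty": -5,"tz": 0,"rx": 0,"ry": 0,"rz": 0},
    {"tx": 0,"ty": 0,"tz": 0,"rx": 0,"ry": 0,"rz": 0}
  ]
}}

```text
time: 2.65
tool_pos: [550.0, 76.1, 138.6]
tcp_rot: [-3.141, 0.001, 1.607]
contact_force: [-0.3, 1.0, 0.0]
grip_width: 0.7
finger_force: 0.0
```

```bash
cat > look.py <<'E'
from plant import bot
import cv2,numpy as np,sys
from h import *
for n in ("scene","side","wrist"):
    m=bot.camera_model(n); im=bot.capture(n); cv2.imwrite(f"pics/{sys.argv[1]}_{n}.png",im[:,:,::-1])
    b=im.astype(int); k=(b[...,0]>80)&(b[...,1]<45)&(b[...,2]<45)
    if n=="side": k[:150]=0;k[:,:300]=0; k[250:]=0
    if n=="scene": k[:,:250]=0; k[260:]=0
    N,l,s,c=cv2.connectedComponentsWithStats(k.astype('uint8'))
    if N>1:
        i=1+s[1:,4].argmax(); print(n,s[i],c[i],bp(m,*c[i],float(sys.argv[2])))
o=bot.get_obs(); print(o["time"],o["tool_pos"],o["contact_force"],o["grip_width"])
E
python3 look.py a 159
```

```text
wrist [319 295  10  27  89] [323.21348315 313.58426966] [551.16472869  46.68541743 159.        ]
2.8 [549.86114946  76.65587238 138.44074605] [-0.51459717 -0.41614754 -0.25986496] 0.20586295577573388
```

```bash
python3 - <<'E'
import cv2,numpy as np
a=cv2.imread("pics/a_scene.png")[140:290,230:430]; b=cv2.imread("pics/a_side.png")[130:280,240:440]
cv2.imwrite("pics/a.png",cv2.resize(np.hstack([a,b]),(800,300),interpolation=cv2.INTER_CUBIC))
E
```

```text
(no output)
```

View pics/a.png

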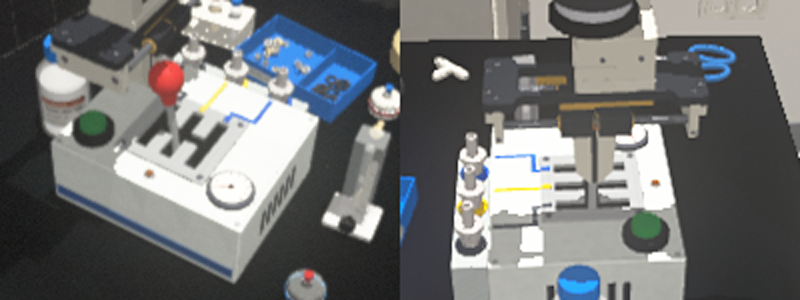

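Both views show the knob being carried along the channel, lever straight in the channel, with the finger face behind it. Continuing.

Emit:
{"api": "carry_out", "payload": {
  "plan": [
    {"tx": 0,"ty": -6,"tz": 0,"rx": 0,"ry": 0,"rz": 0},
    {"tx": 0,"ty": -6,"tz": 0,"rx": 0,"ry": 0,"rz": 0},
    {"tx": 1,"ty": -6,"tz": 0,"rx": 0,"ry": 0,"rz": 0},
    {"tx": 0,"ty": -6,"tz": 0,"rx": 0,"ry": 0,"rz": 0},
    {"tx": 0,"ty": -6,"tz": 0,"rx": 0,"ry": 0,"rz": 0},
    {"tx": 0,"ty": -6,"tz": 0,"rx": 0,"ry": 0,"rz": 0},
    {"tx": 1,"ty": -6,"tz": 0,"rx": 0,"ry": 0,"rz": 0},
    {"tx": 0,"ty": -6,"tz": 0,"rx": 0,"ry": 0,"rz": 0},
    {"tx": 0,"ty": -6,"tz": 0,"rx": 0,"ry": 0,"rz": 0},
    {"tx": 0,"ty": -6,"tz": 0,"rx": 0,"ry": 0,"rz": 0},
    {"tx": 0,"ty": -6,"tz": 0,"rx": 0,"ry": 0,"rz": 0},
    {"tx": 0,"ty": 0,"tz": 0,"rx": 0,"ry": 0,"rz": 0}
  ]
}}

```text
time: 4.0
tool_pos: [552.0, 10.1, 138.7]
tcp_rot: [-3.142, 0.001, 1.607]
contact_force: [0.4, 0.9, -0.9]
grip_width: 0.1
finger_force: 0.0
```

```bash
sed -i 's/k=(b.*/k=(b[...,0]>80)\&(b[...,0]>2.5*b[...,1])\&(b[...,0]>2.5*b[...,2])/' look.py
python3 look.py b 152
```

```text
scene [338 186  13  15 135] [344.2       193.2962963] [552.59389669 -21.71694475 152.        ]
wrist [319 295  11  27  91] [323.16483516 314.15384615] [553.61610479 -25.17835857 152.        ]
4.15 [552.1711912   10.75119127 138.92522625] [ 0.76286699 -0.1983532   0.3381233 ] 0.2847463587211988
```

Emit:
{"api": "carry_out", "payload": {
  "plan": [
    {"tx": 0,"ty": -4,"tz": 0,"rx": 0,"ry": 0,"rz": 0},
    {"tx": 0,"ty": -3,"tz": 0,"rx": 0,"ry": 0,"rz": 0},
    {"tx": 0,"ty": -2,"tz": 0,"rx": 0,"ry": 0,"rz": 0},
    {"tx": 0,"ty": 0,"tz": 0,"rx": 0,"ry": 0,"rz": 0}
  ]
}}

```text
time: 4.55
tool_pos: [551.9, 1.8, 138.6]
tcp_rot: [-3.141, -0.0, 1.608]
contact_force: [0.3, 1.2, -1.0]
grip_width: 0.3
finger_force: 0.6
```

Emit:
{"api": "carry_out", "payload": {
  "plan": [
    {"tx": 0,"ty": -1,"tz": 0,"rx": 0,"ry": 0,"rz": 0},
    {"tx": 0,"ty": -1,"tz": 0,"rx": 0,"ry": 0,"rz": 0},
    {"tx": 0,"ty": 0,"tz": 0,"rx": 0,"ry": 0,"rz": 0}
  ]
}}

```text
time: 4.85
tool_pos: [551.9, -0.0, 138.7]
tcp_rot: [-3.141, 0.0, 1.608]
contact_force: [0.3, 2.4, -1.4]
grip_width: 0.4
finger_force: 0.9
```

```bash
python3 look.py c 149; python3 - <<'E'
import cv2,numpy as np
a=cv2.imread("pics/c_scene.png")[140:290,230:430]; b=cv2.imread("pics/c_side.png")[130:280,240:440]
cv2.imwrite("pics/c.png",cv2.resize(np.hstack([a,b]),(800,300),interpolation=cv2.INTER_CUBIC))
E
```

```text
scene [342 189  13  15 139] [348.33093525 196.70503597] [551.71736858 -31.56760347 149.        ]
wrist [319 295  11  27  92] [323.30434783 314.33695652] [553.59652959 -37.98709051 149.        ]
5.0 [5.51974392e+02 1.23318594e-02 1.38737496e+02] [-0.3186281   1.3408308  -0.94905915] -0.010472159106068303
```

View pics/c.png

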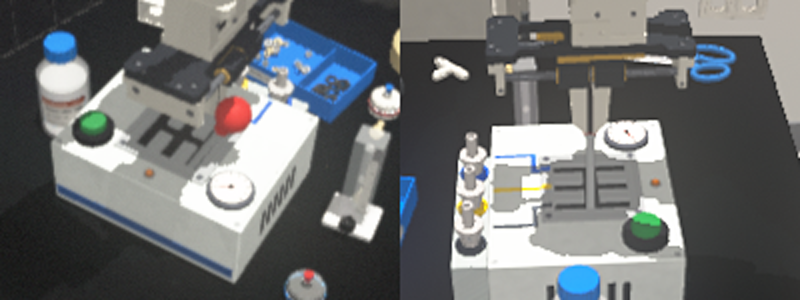

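The lever leans well right and the knob is near the right end of the channel. I nudge on until the stop is felt.

Emit:
{"api": "carry_out", "payload": {
  "plan": [
    {"tx": 0,"ty": -1,"tz": 0,"rx": 0,"ry": 0,"rz": 0},
    {"tx": 0,"ty": -1,"tz": 0,"rx": 0,"ry": 0,"rz": 0},
    {"tx": 0,"ty": 0,"tz": 0,"rx": 0,"ry": 0,"rz": 0}
  ]
}}

```text
time: 5.3
tool_pos: [551.9, -1.6, 138.5]
tcp_rot: [-3.141, -0.001, 1.608]
contact_force: [0.9, 4.7, -2.9]
grip_width: 0.4
finger_force: 2.2
```

Emit:
{"api": "carry_out", "payload": {
  "plan": [
    {"tx": 0,"ty": -1,"tz": 0,"rx": 0,"ry": 0,"rz": 0},
    {"tx": 0,"ty": 0,"tz": 0,"rx": 0,"ry": 0,"rz": 0}
  ]
}}

```text
time: 5.5
tool_pos: [551.9, -2.0, 138.5]
tcp_rot: [-3.141, -0.002, 1.608]
contact_force: [1.6, 7.5, -3.0]
grip_width: 0.7
finger_force: 3.5
```

Stop felt at 7.5 N, so the lever is at the third slot. Back off, go round behind the knob.

Emit:
{"api": "carry_out", "payload": {
  "plan": [
    {"tx": 0,"ty": 10,"tz": 0,"rx": 0,"ry": 0,"rz": 0},
    {"tx": 0,"ty": 15,"tz": 0,"rx": 0,"ry": 0,"rz": 0},
    {"tx": -20,"ty": 0,"tz": 0,"rx": 0,"ry": 0,"rz": 0},
    {"tx": -20,"ty": 0,"tz": -4,"rx": 0,"ry": 0,"rz": 0},
    {"tx": -16,"ty": 0,"tz": -4,"rx": 0,"ry": 0,"rz": 0},
    {"tx": 0,"ty": -15,"tz": 0,"rx": 0,"ry": 0,"rz": 0},
    {"tx": 0,"ty": -20,"tz": 0,"rx": 0,"ry": 0,"rz": 0},
    {"tx": 0,"ty": -14,"tz": 0,"rx": 0,"ry": 0,"rz": 0},
    {"tx": 0,"ty": 0,"tz": 0,"rx": 0,"ry": 0,"rz": 0},
    {"tx": 0,"ty": 0,"tz": 0,"rx": 0,"ry": 0,"rz": 0}
  ]
}}

```text
time: 6.5
tool_pos: [496.1, -26.8, 130.8]
tcp_rot: [3.141, -0.0, 1.607]
contact_force: [-0.1, -0.8, -0.5]
grip_width: 0.5
finger_force: 0.0
```

Emit:
{"api": "carry_out", "payload": {
  "plan": [
    {"tx": 5,"ty": 0,"tz": 0,"rx": 0,"ry": 0,"rz": 0},
    {"tx": 5,"ty": 0,"tz": 0,"rx": 0,"ry": 0,"rz": 0},
    {"tx": 5,"ty": 0,"tz": 0,"rx": 0,"ry": 0,"rz": 0},
    {"tx": 5,"ty": 0,"tz": 0,"rx": 0,"ry": 0,"rz": 0},
    {"tx": 5,"ty": 0,"tz": 0,"rx": 0,"ry": 0,"rz": 0},
    {"tx": 0,"ty": 0,"tz": 0,"rx": 0,"ry": 0,"rz": 0}
  ]
}}

```text
time: 7.1
tool_pos: [521.7, -26.9, 130.7]
tcp_rot: [3.141, 0.0, 1.608]
contact_force: [-0.2, 0.1, 0.0]
grip_width: 0.5
finger_force: 0.1
```

```bash
python3 look.py d 148; python3 - <<'E'
import cv2,numpy as np
a=cv2.imread("pics/d_scene.png")[140:290,230:430]; b=cv2.imread("pics/d_side.png")[130:280,240:440]
cv2.imwrite("pics/d.png",cv2.resize(np.hstack([a,b]),(800,300),interpolation=cv2.INTER_CUBIC))
E
```

```text
scene [319  89   2   5   7] [319.71428571  90.57142857] [852.98682058 226.88242513 148.        ]
side [324 174  17  14 180] [331.67222222 180.35      ] [555.21386449 -32.23641506 148.        ]
wrist [368 222  35  19 449] [381.94209354 232.4610245 ] [551.06467199  -9.33396205 148.        ]
7.25 [521.15422056 -26.96578161 130.63057147] [-0.14324414  0.6887084   0.61052398] 0.47479205105801203
```

View pics/d.png

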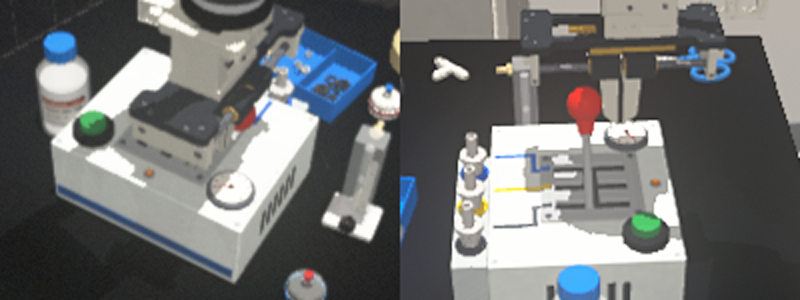

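The side view shows the knob at (332,180) px, or world (555,-32), at the third slot, with the fingertips just behind it. Pushing forward.

Emit:
{"api": "carry_out", "payload": {
  "plan": [
    {"tx": 5,"ty": 0,"tz": 0,"rx": 0,"ry": 0,"rz": 0},
    {"tx": 5,"ty": 0,"tz": 0,"rx": 0,"ry": 0,"rz": 0},
    {"tx": 5,"ty": 0,"tz": 0,"rx": 0,"ry": 0,"rz": 0},
    {"tx": 5,"ty": 0.5,"tz": 0,"rx": 0,"ry": 0,"rz": 0},
    {"tx": 5,"ty": 0,"tz": 0,"rx": 0,"ry": 0,"rz": 0},
    {"tx": 0,"ty": 0,"tz": 0,"rx": 0,"ry": 0,"rz": 0}
  ]
}}

```text
time: 7.85
tool_pos: [547.1, -26.4, 130.5]
tcp_rot: [3.14, 0.0, 1.608]
contact_force: [-0.4, -0.1, 0.3]
grip_width: 0.3
finger_force: 0.1
```

```bash
python3 look.py e 147|grep -v -e scene -e wrist
```

```text
side [311 176  17  13 178] [318.79775281 181.90449438] [581.01325472 -28.9372011  147.        ]
8.0 [546.44134679 -26.51364152 130.5953641 ] [ 0.17002909  0.31011693 -0.46576609] 0.6555814305862073
```

Emit:
{"api": "carry_out", "payload": {
  "plan": [
    {"tx": 5,"ty": 0,"tz": 0,"rx": 0,"ry": 0,"rz": 0},
    {"tx": 5,"ty": 0.5,"tz": 0,"rx": 0,"ry": 0,"rz": 0},
    {"tx": 4,"ty": 0,"tz": 0,"rx": 0,"ry": 0,"rz": 0},
    {"tx": 4,"ty": 0.5,"tz": 0,"rx": 0,"ry": 0,"rz": 0},
    {"tx": 3,"ty": 0,"tz": 0,"rx": 0,"ry": 0,"rz": 0},
    {"tx": 1,"ty": 0,"tz": 0,"rx": 0,"ry": 0,"rz": 0},
    {"tx": 0,"ty": 0,"tz": 0,"rx": 0,"ry": 0,"rz": 0}
  ]
}}

```text
time: 8.7
tool_pos: [568.6, -25.6, 131.0]
tcp_rot: [3.14, 0.0, 1.608]
contact_force: [-1.8, 0.8, -0.8]
grip_width: 0.3
finger_force: 0.6
```

Emit:
{"api": "carry_out", "payload": {
  "plan": [
    {"tx": 1,"ty": 0,"tz": 0,"rx": 0,"ry": 0,"rz": 0},
    {"tx": 1,"ty": 0,"tz": 0,"rx": 0,"ry": 0,"rz": 0},
    {"tx": 0,"ty": 0,"tz": 0,"rx": 0,"ry": 0,"rz": 0}
  ]
}}

```text
time: 9.0
tool_pos: [570.2, -25.5, 130.9]
tcp_rot: [3.141, 0.0, 1.608]
contact_force: [-1.8, 1.4, -0.7]
grip_width: 0.4
finger_force: 0.9
```

```bash
python3 look.py f 139|grep -v -e scene -e wrist
```

```text
side [300 179  17  22 238] [308.89495798 188.18487395] [600.90621503 -19.03769061 139.        ]
9.15 [570.14900214 -25.49501538 130.82826902] [-2.16339834  0.70094338 -0.91834201] 0.18773701767657672
```

Continue slowly until the stop is felt.

Emit:
{"api": "carry_out", "payload": {
  "plan": [
    {"tx": 1,"ty": 0,"tz": 0,"rx": 0,"ry": 0,"rz": 0},
    {"tx": 1,"ty": 0,"tz": 0,"rx": 0,"ry": 0,"rz": 0},
    {"tx": 0,"ty": 0,"tz": 0,"rx": 0,"ry": 0,"rz": 0}
  ]
}}

```text
time: 9.45
tool_pos: [572.2, -25.5, 130.8]
tcp_rot: [3.141, 0.0, 1.608]
contact_force: [-2.8, 0.0, -0.9]
grip_width: 0.2
finger_force: 1.0
```

Emit:
{"api": "carry_out", "payload": {
  "plan": [
    {"tx": 1,"ty": 0,"tz": 0,"rx": 0,"ry": 0,"rz": 0},
    {"tx": 1,"ty": 0,"tz": 0,"rx": 0,"ry": 0,"rz": 0},
    {"tx": 0,"ty": 0,"tz": 0,"rx": 0,"ry": 0,"rz": 0}
  ]
}}

```text
time: 9.75
tool_pos: [573.5, -25.4, 130.5]
tcp_rot: [-3.14, -0.0, 1.608]
contact_force: [-5.8, 1.7, -0.4]
grip_width: 0.4
finger_force: 2.3
```

Emit:
{"api": "carry_out", "payload": {
  "plan": [
    {"tx": 1,"ty": 0,"tz": 0,"rx": 0,"ry": 0,"rz": 0},
    {"tx": 0,"ty": 0,"tz": 0,"rx": 0,"ry": 0,"rz": 0}
  ]
}}

```text
time: 9.95
tool_pos: [573.9, -25.3, 130.4]
tcp_rot: [-3.139, -0.0, 1.608]
contact_force: [-6.3, 0.5, 0.3]
grip_width: 0.5
finger_force: 3.3
```

Emit:
{"api": "carry_out", "payload": {
  "plan": [
    {"tx": -10,"ty": 0,"tz": 0,"rx": 0,"ry": 0,"rz": 0},
    {"tx": -25,"ty": 0,"tz": 0,"rx": 0,"ry": 0,"rz": 0},
    {"tx": -20,"ty": 10,"tz": 10,"rx": 0,"ry": 0,"rz": 0},
    {"tx": -16,"ty": 30,"tz": 10,"rx": 0,"ry": 0,"rz": 0},
    {"tx": 0,"ty": 30,"tz": 0,"rx": 0,"ry": 0,"rz": 0},
    {"tx": 0,"ty": 30,"tz": 0,"rx": 0,"ry": 0,"rz": 0},
    {"tx": 0,"ty": 29,"tz": 0,"rx": 0,"ry": 0,"rz": 0},
    {"tx": 0,"ty": 0,"tz": 0,"rx": 0,"ry": 0,"rz": 0},
    {"tx": 0,"ty": 0,"tz": 0,"rx": 0,"ry": 0,"rz": 0}
  ]
}}

```text
time: 10.85
tool_pos: [504.4, 103.7, 151.2]
tcp_rot: [3.139, 0.0, 1.609]
contact_force: [0.3, -0.4, -0.0]
grip_width: 0.1
finger_force: 0.0
```

```bash
python3 look.py g 139; python3 - <<'E'
import cv2,numpy as np
a=cv2.imread("pics/g_scene.png")[140:290,230:430]; b=cv2.imread("pics/g_side.png")[130:280,240:440]
cv2.imwrite("pics/g.png",cv2.resize(np.hstack([a,b]),(800,300),interpolation=cv2.INTER_CUBIC))
E
```

```text
scene [351 176  15  14 152] [358.21052632 182.5       ] [608.0334753  -22.83867346 139.        ]
side [300 179   9  16 106] [304.16037736 186.5       ] [610.47992267 -25.26001043 139.        ]
wrist [431 388  47  12 478] [455.27196653 394.05439331] [606.79699925 -17.66957031 139.        ]
11.0 [504.30632094 102.59613414 150.91218403] [-0.39620669  0.07609465 -0.30143405] 0.7574852219995027
```

View pics/g.png

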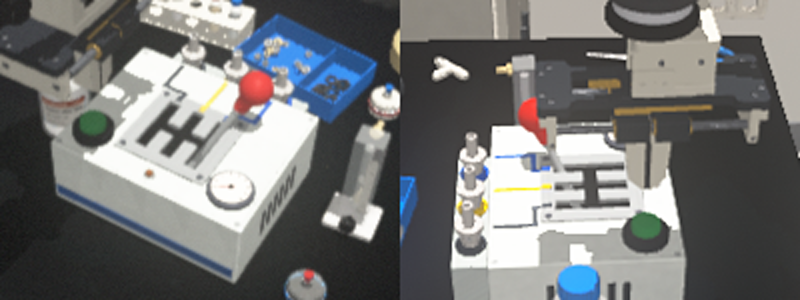

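The knob is home at about (608,-23), and the bottle and other parts are undisturbed. The fingertips are above the green button, so I press it.

Emit:
{"api": "carry_out", "payload": {
  "plan": [
    {"tx": 0,"ty": 1,"tz": -15,"rx": 0,"ry": 0,"rz": 0},
    {"tx": 0,"ty": 0,"tz": -15,"rx": 0,"ry": 0,"rz": 0},
    {"tx": 0,"ty": 0,"tz": -8,"rx": 0,"ry": 0,"rz": 0},
    {"tx": 0,"ty": 0,"tz": -4,"rx": 0,"ry": 0,"rz": 0},
    {"tx": 0,"ty": 0,"tz": -3,"rx": 0,"ry": 0,"rz": 0},
    {"tx": 0,"ty": 0,"tz": 0,"rx": 0,"ry": 0,"rz": 0}
  ]
}}

```text
time: 11.6
tool_pos: [504.2, 104.1, 106.0]
tcp_rot: [3.141, 0.0, 1.608]
contact_force: [-1.6, -0.9, 3.1]
grip_width: 0.6
finger_force: 1.6
```

Emit:
{"api": "carry_out", "payload": {
  "plan": [
    {"tx": 0,"ty": 0,"tz": -1,"rx": 0,"ry": 0,"rz": 0},
    {"tx": 0,"ty": 0,"tz": -1,"rx": 0,"ry": 0,"rz": 0},
    {"tx": 0,"ty": 0,"tz": 0,"rx": 0,"ry": 0,"rz": 0}
  ]
}}

```text
time: 11.9
tool_pos: [504.4, 104.3, 104.1]
tcp_rot: [3.14, 0.0, 1.608]
contact_force: [-0.5, -2.1, 4.0]
grip_width: 0.2
finger_force: 2.1
```

Emit:
{"api": "carry_out", "payload": {
  "plan": [
    {"tx": 0,"ty": 0,"tz": -1,"rx": 0,"ry": 0,"rz": 0},
    {"tx": 0,"ty": 0,"tz": -1,"rx": 0,"ry": 0,"rz": 0},
    {"tx": 0,"ty": 0,"tz": 0,"rx": 0,"ry": 0,"rz": 0}
  ]
}}

```text
time: 12.2
tool_pos: [504.5, 104.4, 103.1]
tcp_rot: [3.14, 0.0, 1.608]
contact_force: [-3.7, -3.9, 15.1]
grip_width: 0.7
finger_force: 7.0
```

Emit:
{"api": "carry_out", "payload": {
  "plan": [
    {"tx": 0,"ty": 0,"tz": -1,"rx": 0,"ry": 0,"rz": 0},
    {"tx": 0,"ty": 0,"tz": 0,"rx": 0,"ry": 0,"rz": 0}
  ]
}}

```text
time: 12.4
tool_pos: [504.5, 104.4, 102.9]
tcp_rot: [3.139, 0.0, 1.608]
contact_force: [-6.5, -3.3, 20.6]
grip_width: 0.5
finger_force: 10.6
```

The force rose to 20 N at z = 103, so the button is fully down. Release and rise.

Emit:
{"api": "carry_out", "payload": {
  "plan": [
    {"tx": 0,"ty": 0,"tz": 5,"rx": 0,"ry": 0,"rz": 0},
    {"tx": 0,"ty": 0,"tz": 20,"rx": 0,"ry": 0,"rz": 0},
    {"tx": 0,"ty": 0,"tz": 40,"rx": 0,"ry": 0,"rz": 0},
    {"tx": 0,"ty": 0,"tz": 40,"rx": 0,"ry": 0,"rz": 0},
    {"tx": 0,"ty": 0,"tz": 0,"rx": 0,"ry": 0,"rz": 0},
    {"tx": 0,"ty": 0,"tz": 0,"rx": 0,"ry": 0,"rz": 0}
  ]
}}

```text
time: 13.0
tool_pos: [504.3, 104.9, 206.0]
tcp_rot: [3.14, -0.001, 1.608]
contact_force: [0.9, 0.6, 0.4]
grip_width: 0.6
finger_force: 0.0
```

```bash
python3 look.py z 139; python3 - <<'E'
from plant import bot
print(bot.close_job())
E
```

```text
scene [351 176  15  14 153] [358.25490196 182.37254902] [608.41962527 -22.7265022  139.        ]
side [300 179  16  16 176] [307.28977273 185.40340909] [604.2822112  -28.96582793 139.        ]
wrist [618 159  20  14 233] [627.64377682 165.42060086] [733.58710272 151.28855723 139.        ]
13.15 [503.17140479 104.64219397 204.09589874] [-0.80419508 -0.35760534 -0.37142483] 0.6117313977269617
the job is handed in; nothing more can be done
None
```

The job is handed in at about 13 s: the lever was pushed home in the third (blue) slot, then the start button was pressed to its stop (about 21 N) and released, and the bottle, rotameter and cassette were never approached; no verdict came back.

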